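Lay out the bench for a plate assay

TASK

Lay out the bench for a plate assay (left, right and front as seen from the robot): stand the reagent trough in front of the microplate, on the robot's side, centred on the plate and parallel to its long side with a gap of about 3 cm; stand the tall amber bottle off the trough's left-hand end, in line with the trough, about 3 cm from it. Stand the beaker in the centre of the stirrer's round plate, and the squat powder jar at the stirrer's right-hand side, level with its middle and about 3 cm from it. Keep everything upright, set things down rather than dropping them, and do not push the vial, petri dish, flask or tip box about.

Things in the scene. Friction and masses are not known exactly. Their poses are not given: they have to be found in the camera images.
- plate: 24-well microplate, white, 4 x 6 grey wells, clamped to the bench in a grey frame. Frame 90 (x) x 132 (y) mm, 18 mm high in all. Fixed. Origin: centre of its underside, z up. Its long side runs along its own y; its front long side faces the robot (its own -x, within 0.2 rad of world -x), so its +y end is the left-hand end seen from the robot.
- stirrer: Magnetic stirrer: white square box 110 x 110 mm with a round darker grey steel plate, 96 mm across, on top; the plate's upper face is 45 mm above the bench. Fixed. Origin: centre of its underside, z up. Its front with the black knob (standing 12 mm out) faces the robot (own -x, within 0.2 rad of world -x); own +y is its left-hand side seen from the robot, own -y its right-hand side.
- trough: Reagent trough: open white plastic boat, 40 mm wide (own x), 110 mm long (own y), 34 mm high, walls 4 mm, about 90 g. Loose, standing on the bench; at the start its long side points roughly away from the robot. Origin: centre of its underside, z up. Either end may be the left-hand one.
- bottle: Tall amber reagent bottle with paper label and white cap: body 52 mm across up to 78 mm, then a shoulder and a cap 32 mm across, 110 mm high in all, 150 to 310 g. Loose, upright. Origin: centre of its underside, z up.
- beaker: Empty open beaker, pale grey plastic, straight wall 60 mm across, 80 mm high, wall 3 mm, about 100 g. Loose, upright. Origin: centre of its underside, z up.
- jar: Squat white powder jar with a grey screw lid of the same width: 56 mm across, 55 mm high, 100 to 210 g. Loose, upright. Origin: centre of its underside, z up.
- vial: Bystander: small amber vial with white cap, 28 mm across, 48 mm high, loose. Origin: centre of its underside, z up.
- dish: Bystander: closed flat petri dish, pale, 64 mm across, 23 mm high, loose. Origin: centre of its underside, z up.
- flask: Bystander: stoppered conical flask, pale grey-green, 80 mm across at the foot, 122 mm high, loose. Origin: centre of its underside, z up.
- tipbox: Bystander: grey pipette-tip box, 85 (x) x 120 (y) mm, 50 mm high with white tips standing 6 mm above, loose. Origin: centre of its underside, z up.

How it is judged:
At the end, for the whole second after the job is handed in: Gaps plate-trough, trough-bottle and stirrer-jar 30 mm within 15; trough centred on the plate and bottle and jar on line within 15 mm; trough parallel within 0.15 rad; beaker within 12 mm of the steel plate's centre; other three on the bench; all upright within 0.1 rad, at rest (x of trough in the frame of plate between -0.11 and -0.08 m and y of trough in the frame of plate between -0.015 and 0.015 m and angle between the y axis of trough and the y axis of plate, either way round below 0.15 rad and x of bottle in the frame of trough between -0.015 and 0.015 m and horizontal distance between bottle and trough between 0.096 and 0.126 m and y of bottle in the frame of plate above 0.05 m and horizontal distance between beaker and stirrer below 0.012 m and height (world z) of beaker between 0.04 and 0.05 m and x of jar in the frame of stirrer between -0.015 and 0.015 m and y of jar in the frame of stirrer between -0.128 and -0.098 m and angle between each of trough, bottle, beaker, jar's own z axis and vertical below 0.1 rad and linear speed of each of trough, bottle, beaker, jar below 0.03 m/s and height (world z) of trough between -0.01 and 0.006 m and height (world z) of bottle between -0.01 and 0.006 m and height (world z) of jar between -0.01 and 0.006 m); the robot touches nothing.
It fails at once if a bystander (vial, dish, flask or tip box) is shoved more than 25 mm (distance of any of vial, dish, flask, tipbox from where it was at the start of the episode above 0.025 m).
It fails at once if one of the four things is tipped more than 35 degrees (angle between any of trough, bottle, beaker, jar's own z axis and vertical above 0.61 rad).
It fails at once if one of the four things is dropped (moves faster than 0.6 m/s with no finger on it, a fall of some 2 cm) ((linear speed of trough above 0.6 m/s and contact force between the fingers and trough below 0.05 N) or (linear speed of bottle above 0.6 m/s and contact force between the fingers and bottle below 0.05 N) or (linear speed of beaker above 0.6 m/s and contact force between the fingers and beaker below 0.05 N) or (linear speed of jar above 0.6 m/s and contact force between the fingers and jar below 0.05 N)).
It also fails if it takes over 128 s, if anything falls off the work surface, if the arm or the gripper's body presses on something with over 40 N, if the wrist force passes 120 N, or if a joint passes its speed limit or range.

ROBOT

A 7-joint arm with a two-finger parallel gripper is mounted at the origin on the work surface. World frame = base frame: x ahead of the robot, y to its left, z up, the work surface at z = 0. Lengths are in m, angles in rad, forces in N, time in s.
With the tool pointing down it reaches from about 0.35 to 0.9 m from the base axis. Payload 8.1 kg.
Tool frame: the origin (TCP) lies on the front face of the gripper's body, between the roots of the fingers; the fingertips stand 66 mm ahead of it and the grasp point (between the pads) lies 47 mm ahead of it (arm.finger_overhang is the distance from the TCP to the fingertips, in m); z points along the fingers, y is the line along which they close (so a half turn about z gives the same grasp; the last joint's range is limited). The gripper opens to 92 mm and grips with 3 to 60 N. Pads are 19 mm wide; open, the fingers measure 130 mm over their backs; the gripper's body (75 mm by 190 mm) begins 47 mm behind the grasp point.
Start: joints at [-1.389, 0.434, 0.025, 1.573, -0.012, 1.134, -0.075], TCP at [0.176, 0.6, 0.292] pointing down, gripper open.
Joint ranges: [-2.62, 2.62], [-0.44, 2.09], [-1.27, 1.32], [0.08, 2.57], [-1.32, 4.46], [0.12, 2], [-2.74, 2.74]. Speed limits (rad/s): [2.22, 2.22, 3.01, 3.01, 3.14, 3.14, 3.14].

INTERFACE

Orientations are given as a rotation vector (axis times angle).
In Python, from cell import readout, cams, workorder, spotter, arm gives the robot as it stands.
- The arm moves only by the tool inch_along, called after "Request:" by a JSON object that holds its "op" and its "data". Schema: {"type":"object","properties":{"steps":{"type":"array","items":{"type":"object","properties":{"trans":{"type":"array","items":{"type":"number"},"minItems":3,"maxItems":3},"yaw":{"type":"number"},"jaw":{"type":"number"}},"additionalProperties":false,"required":["jaw"]},"minItems":1,"maxItems":10},"squeeze":{"type":"number"},"only":{"type":"string"},"quiet":{"type":"boolean"},"lines":{"type":"string"}},"required":["steps"],"additionalProperties":false}. steps is a list of rows, 1 to 10 of them, each an object with the fields trans (a list: dx, dy, dz in shares of 0.5 m (1.0 is 0.5 m)), yaw (a turn about the tool's z in parts of the range, where 1.0 means 2 rad), jaw (the opening from 0.0 (shut) to 1.0 (fully open)); a field left out counts as zero (the opening has to be given); each row shifts and turns the commanded pose from where the row before left it, along the tool's axes as they then stand; what a row does not reach is not made up. A row lasts 1/10 s, in which the tool goes at most 0.05 m and 0.15 rad, less where a joint would pass 70% of its speed; a pose out of reach is approached as far as the arm can. The fingers move at their own pace and stop on an object; squeeze is the grip in N (left out, the last holds). Time passes only in rows, so rows that do not move let the fingers close. The tool returns the time, the measured TCP pose, the force, the opening and the grip force at its end. only (a regular expression) keeps the lines of the reply that match it, lines (a string "A,B") keeps lines A to B, and quiet returns only ok. No shift or turn number may pass 1 either way. Input that does not fit is refused with a message, and nothing moves.
- readout.observe(): the state, without advancing time (a new reading comes with each control period).
- cams.get_image(name): name is "scene" or "top" or "wrist"; returns a dict with "image" (384x512x3 uint8, blue, green, red), "fx", "fy", "cx", "cy" (pixels), "cam_to_world" (4x4, takes a point from camera to world coordinates); the wrist camera has in their place "mount" (4x4, takes a point from camera to tool coordinates, whose origin is the TCP and whose axes are the flange's). Camera axes: x right, y down, z forward; pixel columns grow to the right and rows downward; lengths in m; the calibration is good to about 2 mm. The wrist camera is an equidistant fisheye: a pixel r from the principal point sees the ray r / f radians off the axis. A picture is of the moment at which its call begins: read the wrist's pose just before it. There is no depth.
- workorder.sign_off(): hands the job in; it is judged then, once.
Trained networks look in a picture, given as the dict that the camera call returned (one of the last four; its "shot" number tells which), for a name from the list of things; names that differ only in an ending like _2 or _b are one class to them, and where a whole thing is asked for, a point or a joint stands for the part that bears it (a point fixed in the world has none). Each returns a list of dicts, best first, with "score" (0 to 1); they miss things now and then, are a little off and sometimes report something else, mostly with a low value. They report only what shows in the picture. A call takes as long as a camera call.
- spotter.boxes_of(picture, name): "centre" ([x, y, z] in m, in the coordinates of the camera as it stood for that picture, good to about 4 mm: the middle of the surface that is visible of it).
The state is a dict: "clock": time; "joints": joint angles; "dq": joint speeds; "joint_efforts": joint torques, N m; "position": TCP position; "ee_rot": TCP orientation; "force": force on the tool from outside, world axes, zero at the start; "ft_torque": the same for the moment, N m; "width": opening from 0.0 (shut) to 1.0 (fully open); "gripper_force": force on a finger pad.
Only numpy, scipy, OpenCV 4.12 (cv2) and the standard library are available. Lean on these libraries where they do the work, as an engineer would, in place of code of your own. Each camera call takes 0.05 s, during which the arm holds its last target. There are 200 camera calls.

## Working session

There is one attempt and no reset: what is moved stays moved. The work goes in short steps, Python scripts to look and compute and a tool call to move; the robot and the scene stay as the last step left them, time stands still between calls to the robot, and variables do not carry over. Pictures are saved under pics/ and viewed, at most 14 in all, crops included, and the job is handed in when it is done.

```bash
mkdir -p pics; cat > h.py <<'E'
import numpy as np, cv2
from cell import readout, cams, workorder, spotter, arm
N=["plate","stirrer","trough","bottle","beaker","jar","vial","dish","flask","tipbox"]
def shot(n,f=None):
    p=cams.get_image(n)
    if f: cv2.imwrite("pics/"+f,p["image"])
    return p
def w(p,c): return (np.array(p["cam_to_world"])@np.r_[c,1])[:3]
def plane(p,u,v,z):
    T=np.array(p["cam_to_world"]); d=T[:3,:3]@np.array([(u-p["cx"])/p["fx"],(v-p["cy"])/p["fy"],1]); o=T[:3,3]
    return o+d*(z-o[2])/d[2]
E
python3 - <<'E'
from h import *
np.set_printoptions(precision=3,suppress=True)
for n in ["scene","top"]:
    p=shot(n,n+"0.png"); print(n,p["fx"],p["cx"],p["cy"]); print(np.array(p["cam_to_world"]))
    for k in N:
        for b in spotter.boxes_of(p,k)[:2]: print(k,round(b["score"],2),w(p,b["centre"]))
s=readout.observe(); print({k:s[k] for k in("clock","position","ee_rot","width")})
E
```

```text
scene 383.89709098211574 256.93141287576924 188.16546504105276
[[ 0.654  0.665 -0.361  0.911]
 [ 0.757 -0.571  0.319 -0.323]
 [ 0.006 -0.481 -0.877  0.907]
 [ 0.     0.     0.     1.   ]]
plate 0.67 [0.592 0.175 0.022]
plate 0.62 [ 0.499 -0.447  0.044]
stirrer 0.67 [ 0.593 -0.212  0.046]
trough 0.76 [0.498 0.427 0.018]
bottle 0.85 [0.464 0.034 0.08 ]
beaker 0.9 [ 0.498 -0.451  0.046]
jar 0.72 [ 0.692 -0.028  0.055]
dish 0.94 [ 0.353 -0.238  0.023]
flask 0.84 [0.752 0.203 0.046]
tipbox 0.79 [ 0.766 -0.184  0.053]
top 370.8644494410157 252.74769834202965 191.5457226479888
[[ 0.024 -0.979  0.202  0.321]
 [-1.    -0.024  0.001 -0.01 ]
 [ 0.004 -0.201 -0.979  1.145]
 [ 0.     0.     0.     1.   ]]
plate 0.85 [0.578 0.183 0.02 ]
stirrer 0.8 [ 0.573 -0.201  0.045]
trough 0.9 [0.493 0.433 0.014]
trough 0.24 [0.734 0.209 0.049]
bottle 0.85 [0.439 0.047 0.083]
beaker 0.65 [ 0.505 -0.45   0.041]
jar 0.74 [ 0.671 -0.018  0.055]
vial 0.63 [0.338 0.24  0.046]
vial 0.21 [0.443 0.042 0.083]
dish 0.82 [ 0.34  -0.239  0.021]
dish 0.64 [0.575 0.18  0.018]
tipbox 0.64 [ 0.752 -0.174  0.052]
{'clock': 1.1, 'position': array([0.176, 0.6  , 0.292]), 'ee_rot': array([0.446, 3.11 , 0.   ]), 'width': 1.001150722217623}
```

View pics/top0.png

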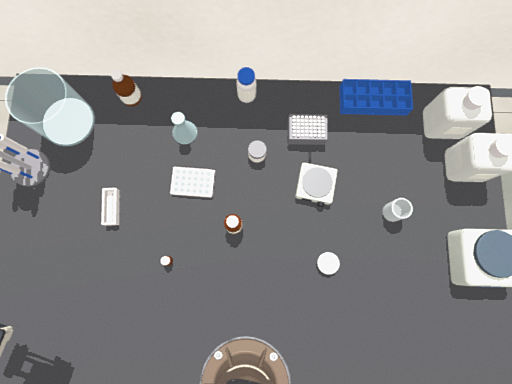

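View pics/scene0.png

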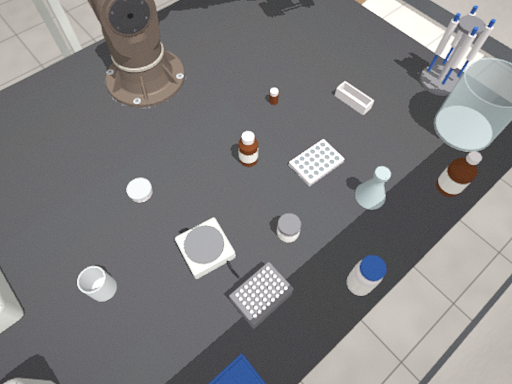

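The top view shows the plate at (193,183), trough (110,207), bottle (233,224), stirrer (317,183), jar (257,152), beaker (398,210) and vial (167,261). The scene view agrees on the layout. The two cameras differ by about 15 mm, so I'll fit outlines in each and check which is right.

```bash
cat >> h.py <<'E'
from scipy.optimize import minimize
def box(a,b,h): return np.array([[x,y,z] for x in(-a/2,a/2) for y in(-b/2,b/2) for z in(0,h)])
def cyl(*rz):
    t=np.linspace(0,2*np.pi,40); return np.concatenate([np.c_[d/2*np.cos(t),d/2*np.sin(t),0*t+z] for d,z in rz])
M={"plate":box(.09,.132,.018),"stirrer":box(.11,.11,.045),"trough":box(.04,.11,.034),"beaker":cyl((.06,0),(.06,.08)),"jar":cyl((.056,0),(.056,.055)),"dish":cyl((.064,0),(.064,.023)),
"bottle":cyl((.052,0),(.052,.078),(.032,.11)),"vial":cyl((.028,0),(.028,.048)),"tipbox":box(.085,.12,.05)}
def proj(p,X):
    T=np.linalg.inv(np.array(p["cam_to_world"])); c=X@T[:3,:3].T+T[:3,3]
    return np.c_[c[:,0]/c[:,2]*p["fx"]+p["cx"],c[:,1]/c[:,2]*p["fy"]+p["cy"]]
def place(k,q,z=0):
    c,s=np.cos(q[2]),np.sin(q[2]); return M[k]@np.array([[c,s,0],[-s,c,0],[0,0,1]])+[q[0],q[1],z]
def fit(p,k,q0,z=0,thr=18):
    """outline fit: hull of model against foreground (differs from black bench)"""
    h=cv2.convexHull
    im=p["image"].astype(int); fg=(np.abs(im-np.median(im[60:330,60:450].reshape(-1,3),0)).sum(2)>3*thr).astype(np.float32)
    uv=proj(p,place(k,q0,z)); c=uv.mean(0); r=int(np.ptp(uv,0).max()*.75)+3; S=4
    x0,y0=(c-r).astype(int); sub=cv2.resize(fg[max(y0,0):y0+2*r,x0:x0+2*r],None,fx=S,fy=S,interpolation=cv2.INTER_LINEAR)
    def cost(q):
        m=np.zeros_like(sub); uv=(proj(p,place(k,q,z))-[x0,max(y0,0)]+.5)*S
        cv2.fillConvexPoly(m,h((uv*16).astype(np.int32)),1,lineType=cv2.LINE_AA,shift=4) if 0 else cv2.fillConvexPoly(m,h((uv*16).astype(np.int32)),1,shift=4)
        return np.abs(m-sub).sum()/m.sum()
    best=min((minimize(cost,np.r_[q0[:2],a],method="Nelder-Mead",options=dict(initial_simplex=np.r_[q0[:2],a]+np.array([[0,0,0],[.012,0,0],[0,.012,0],[0,0,.1]]),maxiter=150)) for a in (q0[2]+np.array([-.15,0,.15]))),key=lambda r:r.fun)
    return best.x,best.fun
E
python3 - <<'E'
from h import *
np.set_printoptions(precision=3,suppress=True)
G=dict(plate=(.585,.18,0),stirrer=(.58,-.205,0),trough=(.495,.43,0),bottle=(.45,.04,0),beaker=(.5,-.45,0),jar=(.68,-.02,0),dish=(.345,-.24,0),vial=(.34,.24,0),tipbox=(.76,-.18,0))
for n in["scene","top"]:
    p=shot(n); print(n,"base",proj(p,np.zeros((1,3))))
    for k,g in G.items(): print(k,*fit(p,k,np.array(g)))
E
```

```text
scene base [[145.302  77.306]]
plate [ 0.584  0.183 -0.049] 0.19570085406303406
stirrer [ 0.587 -0.205 -0.189] 0.32384616136550903
trough [ 0.498  0.43  -1.499] 0.10442327708005905
bottle [0.45  0.05  0.195] 0.24905486404895782
beaker [ 0.505 -0.443 -0.053] 0.07331196963787079
jar [ 0.684 -0.018 -0.085] 0.24527508020401
dish [ 0.342 -0.237 -0.109] 0.06231934204697609
vial [0.338 0.244 0.158] 0.2286597341299057
tipbox [ 0.844 -0.186 -0.712] 1.904007077217102
top base [[244.994 382.669]]
plate [ 0.58   0.183 -0.055] 0.18242007493972778
stirrer [ 0.58  -0.203 -0.171] 0.16311641037464142
trough [0.497 0.428 1.667] 0.1922062337398529
bottle [0.447 0.048 0.028] 0.49207937717437744
beaker [ 0.504 -0.445 -0.019] 0.47076961398124695
jar [ 0.681 -0.018  0.048] 0.45289698243141174
dish [ 0.341 -0.239 -0.062] 0.20696792006492615
vial [0.336 0.242 0.068] 0.49668002128601074
tipbox [ 0.806 -0.209  0.156] 1.4254281520843506
```

Careful with the scale: shifts go in shares of 0.5 m and turns go in shares of 2 rad. That gives: -0.045 m / 0.5 = -0.09, -0.043 m / 0.5 = -0.086, -0.12 rad / 2 = -0.06.

```bash
cat >> h.py <<'E'
from scipy.spatial.transform import Rotation as Ro
def go(x,y,z,ang=None):
    """tool-axes step to TCP world target; ang = wanted world angle of tool y (mod pi)"""
    s=readout.observe(); R=Ro.from_rotvec(s["ee_rot"]).as_matrix(); d=np.array([x,y,z])-s["position"]
    a=np.arctan2(R[1,1],R[0,1]); o="d=%s"%np.round(R.T@d,4)
    if ang is not None: o+=" turn=%.3f"%-((ang-a+np.pi/2)%np.pi-np.pi/2)
    print("t%.1f"%s["clock"],np.round(s["position"],4),"yang %.3f"%a,"j7 %.2f"%s["joints"][6],"tilt",np.round(R[:,2],3),o)
E
```

Request:
{"op": "inch_along", "data": {"steps": [{"trans": [-0.09, -0.018, 0], "jaw": 1}, {"trans": [-0.09, -0.018, 0], "jaw": 1}, {"trans": [-0.09, -0.018, 0], "jaw": 1}, {"trans": [-0.09, -0.018, 0], "jaw": 1}, {"trans": [-0.09, -0.018, 0], "jaw": 1}, {"trans": [-0.09, -0.018, 0], "jaw": 1}, {"trans": [-0.086, -0.018, 0], "jaw": 1}, {"trans": [-0.086, -0.02, 0], "jaw": 1}, {"trans": [0, 0, 0.06], "yaw": -0.06, "jaw": 1}, {"trans": [0, 0, 0.06], "yaw": -0.06, "jaw": 1}], "squeeze": 30}}

```text
clock: 2.2
position: [0.499, 0.4285, 0.2323]
ee_rot: [0.069, 3.139, 0.002]
force: [-1.0, 1.1, -1.4]
width: 1.002
gripper_force: 0.0
```

Request:
{"op": "inch_along", "data": {"steps": [{"trans": [0, 0, 0.06], "yaw": -0.065, "jaw": 1}, {"jaw": 1}, {"jaw": 1}]}}

```text
clock: 2.5
position: [0.4969, 0.4297, 0.2026]
ee_rot: [0.127, -3.138, 0.0]
force: [0.1, 1.0, 1.3]
width: 1.002
gripper_force: 0.0
```

```bash
python3 - <<'E'
from h import *
go(.4975,.429,.076,1.655)
p=shot("wrist","w1.png"); print(p["fx"],p["cx"],p["cy"],np.round(p["mount"],3))
for b in spotter.boxes_of(p,"trough")[:1]: print(b)
E
```

```text
t2.5 [0.4969 0.4297 0.2026] yang 1.652 j7 0.87 tilt [-0.001 -0.    -1.   ] d=[-0.0006 -0.0007  0.1266] turn=-0.003
297.3186396354542 251.22358123737726 194.1165258625998 [[ 0.001 -0.952 -0.305  0.083]
 [ 1.     0.001  0.    -0.001]
 [ 0.    -0.305  0.952 -0.093]
 [ 0.     0.     0.     1.   ]]
{'centre': [-0.003, -0.0086, 0.3035], 'score': 0.87}
```

View pics/w1.png

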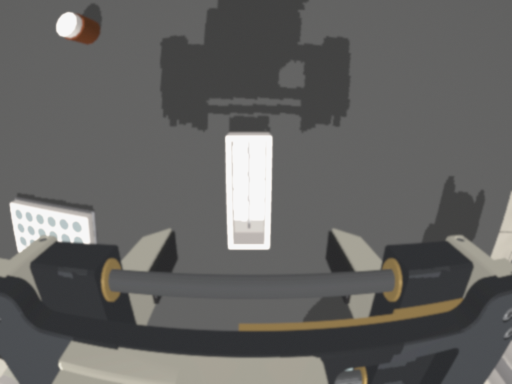

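The wrist view shows the trough straight between the fingers, rim corners at (226,134), (271,134), (229,248) and (271,248). I'll convert those corners to check the grasp.

```bash
cat >> h.py <<'E'
def wp(p,s,u,v,z):
    d=np.array([u-p["cx"],v-p["cy"]]); r=np.hypot(*d); th=r/p["fx"]; ray=np.r_[d/max(r,1e-9)*np.sin(th),np.cos(th)]
    R=Ro.from_rotvec(s["ee_rot"]).as_matrix(); Mt=np.array(p["mount"]); o=s["position"]+R@Mt[:3,3]; d=R@Mt[:3,:3]@ray
    return o+d*(z-o[2])/d[2]
E
python3 - <<'E'
from h import *
s=readout.observe(); p=shot("wrist")
c=np.array([wp(p,s,u,v,.034) for u,v in((226,134),(271.5,134),(228,249),(271,249))]); print(c.round(4),c.mean(0))
e=c[:2].mean(0)-c[2:].mean(0); print(np.arctan2(e[1],e[0]))
E
```

```text
[[0.445  0.4035 0.034 ]
 [0.4417 0.4436 0.034 ]
 [0.5584 0.412  0.034 ]
 [0.5548 0.4549 0.034 ]] [0.49998265 0.42848273 0.034     ]
-3.0543310107460457
```

In the tool's units: 0.03 m / 0.5 = 0.06, 0.025 m / 0.5 = 0.05.

Request:
{"op": "inch_along", "data": {"steps": [{"trans": [-0.002, -0.002, 0.06], "jaw": 0.8}, {"trans": [0, 0, 0.06], "jaw": 0.8}, {"trans": [0, 0, 0.06], "jaw": 0.8}, {"trans": [0, 0, 0.05], "jaw": 0.8}, {"trans": [0, 0, 0.022], "jaw": 0.8}, {"jaw": 0.8}, {"jaw": 0.2}, {"jaw": 0.2}, {"jaw": 0.2}, {"jaw": 0.2}], "squeeze": 25}}

```text
clock: 3.65
position: [0.4982, 0.4291, 0.0772]
ee_rot: [-0.133, 3.138, 0.002]
force: [-0.1, 0.7, 0.2]
width: 0.496
gripper_force: 0.0
```

Request:
{"op": "inch_along", "data": {"steps": [{"jaw": 0.2}, {"jaw": 0.2}, {"trans": [0, 0, -0.02], "jaw": 0.2}, {"trans": [0, 0, -0.04], "jaw": 0.2}, {"trans": [0, 0, -0.06], "jaw": 0.2}, {"trans": [0, 0, -0.06], "jaw": 0.2}]}}

```text
clock: 4.25
position: [0.4975, 0.4286, 0.1672]
ee_rot: [0.134, -3.138, 0.001]
force: [-0.2, -0.2, -0.8]
width: 0.436
gripper_force: 25.0
```

```bash
python3 -c "
from h import *
go(.487,.188,.19,-.052)"
```

```text
t4.2 [0.4975 0.4286 0.1672] yang 1.656 j7 0.87 tilt [-0.001 -0.001 -1.   ] d=[ 0.0309 -0.2388 -0.0226] turn=-1.434
```

In the tool's units: -0.04 m / 0.5 = -0.08, -0.039 m / 0.5 = -0.078, 0.14 rad / 2 = 0.07.

Request:
{"op": "inch_along", "data": {"steps": [{"trans": [0.01, -0.08, 0], "jaw": 0.2}, {"trans": [0.01, -0.08, 0], "jaw": 0.2}, {"trans": [0.01, -0.08, 0], "jaw": 0.2}, {"trans": [0.01, -0.08, 0], "jaw": 0.2}, {"trans": [0.01, -0.08, 0], "jaw": 0.2}, {"trans": [0.012, -0.078, 0], "jaw": 0.2}, {"yaw": 0.07, "jaw": 0.2}, {"yaw": 0.07, "jaw": 0.2}, {"yaw": 0.07, "jaw": 0.2}, {"yaw": 0.07, "jaw": 0.2}]}}

```text
clock: 5.25
position: [0.4873, 0.188, 0.1668]
ee_rot: [0.748, 3.051, 0.001]
force: [-0.1, -0.2, -0.4]
width: 0.434
gripper_force: 25.0
```

Request:
{"op": "inch_along", "data": {"steps": [{"yaw": 0.07, "jaw": 0.2}, {"yaw": 0.07, "jaw": 0.2}, {"yaw": 0.07, "jaw": 0.2}, {"yaw": 0.07, "jaw": 0.2}, {"yaw": 0.07, "jaw": 0.2}, {"yaw": 0.07, "jaw": 0.2}, {"yaw": 0.07, "jaw": 0.2}, {"yaw": 0.07, "jaw": 0.2}, {"yaw": 0.0135, "jaw": 0.2}, {"jaw": 0.2}]}}

```text
clock: 6.25
position: [0.4872, 0.1883, 0.1665]
ee_rot: [-2.274, -2.167, -0.0]
force: [0.0, 0.2, -1.3]
width: 0.435
gripper_force: 25.0
```

```bash
python3 - <<'E'
from h import *
np.set_printoptions(precision=3,suppress=True)
go(.487,.188,.078,-.052)
s=readout.observe(); p=shot("wrist","w2.png")
for k in("plate",): print(spotter.boxes_of(p,k)[:1])
E
```

```text
t6.2 [0.487 0.188 0.167] yang -0.048 j7 -0.23 tilt [ 0.  0. -1.] d=[-0.    -0.     0.088] turn=0.004
[{'centre': [0.0914, -0.0097, 0.2534], 'score': 0.56}]
```

View pics/w2.png

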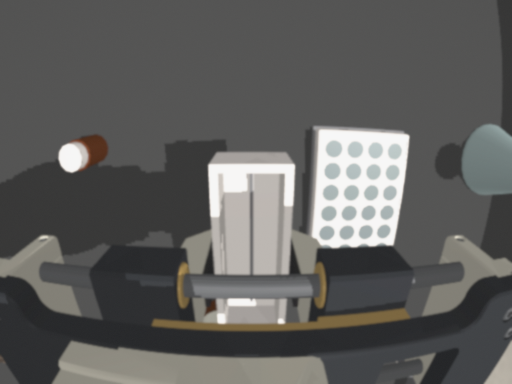

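The wrist view shows the plate's far (+y) end: near-left corner at (318,129), far-left corner at (403,132), and the front edge running down to about (309,240). The trough is held square in front of it.

```bash
python3 - <<'E'
from h import *
np.set_printoptions(precision=4,suppress=True)
s=readout.observe(); p=shot("wrist")
for q in((318,129),(403,132),(311,230)): print(wp(p,s,*q,.018))
T=np.eye(2);a=-.052
for x,y in((-.045,.066),(.045,.066)): print(.582+x*np.cos(a)-y*np.sin(a), .183+x*np.sin(a)+y*np.cos(a))
E
```

```text
[0.5448 0.2468 0.018 ]
[0.6242 0.2446 0.018 ]
[0.5398 0.1568 0.018 ]
0.5404912798130543 0.2512497336876991
0.630369627229143 0.24657184252256445
```

In the tool's units: 0.025 m / 0.5 = 0.05, 0.02 m / 0.5 = 0.04.

Request:
{"op": "inch_along", "data": {"steps": [{"trans": [0, 0, 0.05], "jaw": 0.2}, {"trans": [0, 0, 0.05], "jaw": 0.2}, {"trans": [0, 0, 0.04], "jaw": 0.2}, {"trans": [0, 0, 0.02], "jaw": 0.2}, {"trans": [0, 0, 0.012], "jaw": 0.2}, {"trans": [0, 0, 0.006], "jaw": 0.2}, {"jaw": 0.2}, {"jaw": 0.2}]}}

```text
clock: 7.2
position: [0.4877, 0.1882, 0.0779]
ee_rot: [2.277, 2.164, 0.002]
force: [0.1, 0.2, -1.1]
width: 0.432
gripper_force: 25.0
```

Request:
{"op": "inch_along", "data": {"steps": [{"jaw": 0.48}, {"jaw": 0.52}, {"jaw": 0.54}, {"trans": [0, 0, -0.02], "jaw": 0.54}, {"trans": [0, 0, -0.04], "jaw": 0.54}, {"trans": [0, 0, -0.06], "jaw": 0.54}, {"trans": [0, 0, -0.06], "jaw": 0.6}, {"trans": [0, 0, -0.06], "jaw": 0.8}, {"jaw": 1}]}}

```text
clock: 8.1
position: [0.4892, 0.1885, 0.2015]
ee_rot: [2.277, 2.162, 0.01]
force: [0.8, -1.0, 0.0]
width: 0.723
gripper_force: 0.0
```

```bash
python3 - <<'E'
from h import *
np.set_printoptions(precision=4,suppress=True)
go(.449,.049,.196,-.052)
for n in("scene","top"):
    p=shot(n); print(*fit(p,"trough",np.array([.487,.188,-.05])),*fit(p,"plate",np.array([.582,.183,-.05])),fit(p,"bottle",np.array([.449,.049,0])))
E
```

```text
t8.1 [0.4892 0.1885 0.2015] yang -0.052 j7 -0.26 tilt [ 0.006  0.003 -1.   ] d=[-0.1414 -0.033   0.0047] turn=0.000
[ 0.4799  0.1884 -0.3465] 2.1817824840545654 [ 0.5845  0.1829 -0.0558] 0.9668594598770142 (array([ 0.4501,  0.0495, -0.0993]), np.float64(0.870408833026886))
[0.4551 0.209  0.4587] 3.4015417098999023 [0.5723 0.1872 0.0811] 1.3635034561157227 (array([0.4478, 0.0479, 0.0433]), np.float64(0.4972064793109894))
```

In the tool's units: -0.036 m / 0.5 = -0.072, -0.035 m / 0.5 = -0.07.

Request:
{"op": "inch_along", "data": {"steps": [{"trans": [-0.07, -0.016, 0], "jaw": 1}, {"trans": [-0.07, -0.016, 0], "jaw": 1}, {"trans": [-0.07, -0.016, 0], "jaw": 1}, {"trans": [-0.072, -0.018, 0], "jaw": 1}, {"jaw": 1}, {"jaw": 1}]}}

```text
clock: 8.8
position: [0.4465, 0.0483, 0.1967]
ee_rot: [-2.279, -2.161, 0.002]
force: [0.3, 0.6, -0.5]
width: 0.998
gripper_force: 0.0
```

```bash
python3 - <<'E'
from h import *
go(.449,.049,.117,-.052)
s=readout.observe(); p=shot("wrist","w3.png")
b=spotter.boxes_of(p,"bottle")[:1]; print(b, s["position"]+Ro.from_rotvec(s["ee_rot"]).as_matrix()@(np.array(p["mount"])@np.r_[b[0]["centre"],1])[:3] if b else 0)
E
```

```text
t8.8 [0.4465 0.0483 0.1967] yang -0.053 j7 -0.04 tilt [-0.001 -0.    -1.   ] d=[0.0009 0.0026 0.0797] turn=-0.001
[{'centre': [0.0034, 0.0066, 0.2166], 'score': 0.87}] [0.45018021 0.05811247 0.08519456]
```

View pics/w3.png

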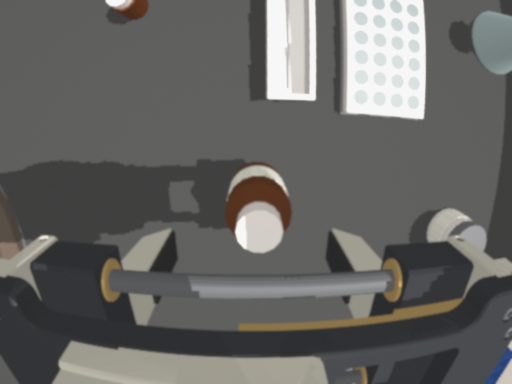

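The bottle cap is at (259,229) between the fingers. The right ends of the trough, (267,98) to (316,99), and of the plate, (342,113) to (424,117), are visible, so I'll measure all three.

```bash
python3 - <<'E'
from h import *
np.set_printoptions(precision=4,suppress=True)
s=readout.observe(); p=shot("wrist")
print(wp(p,s,259,227,.11))
for q,z in(((266,98),.034),((316,99),.034),((266,10),.034),((342,111),.018),((424,117),.018),((343,20),.018)): print(wp(p,s,*q,z))
E
```

```text
[0.4523 0.0515 0.11  ]
[0.4637 0.1349 0.034 ]
[0.5068 0.1331 0.034 ]
[0.4676 0.2131 0.034 ]
[0.5351 0.122  0.018 ]
[0.6261 0.1187 0.018 ]
[0.5399 0.2098 0.018 ]
```

Request:
{"op": "inch_along", "data": {"steps": [{"trans": [0.002, 0.006, 0.04], "jaw": 1}, {"trans": [0, 0, 0.04], "jaw": 1}, {"trans": [0, 0, 0.04], "jaw": 1}, {"trans": [0, 0, 0.024], "jaw": 1}, {"trans": [0, 0, 0.014], "jaw": 1}, {"jaw": 1}, {"jaw": 0.4}, {"jaw": 0.4}, {"jaw": 0.4}, {"jaw": 0.4}], "squeeze": 30}}

```text
clock: 9.95
position: [0.4504, 0.0498, 0.1186]
ee_rot: [2.277, 2.164, 0.001]
force: [0.4, -0.5, -0.6]
width: 0.701
gripper_force: 0.0
```

Request:
{"op": "inch_along", "data": {"steps": [{"jaw": 0.4}, {"jaw": 0.4}, {"trans": [0, 0, -0.02], "jaw": 0.4}, {"trans": [0, 0, -0.04], "jaw": 0.4}, {"trans": [0, 0, -0.04], "jaw": 0.4}, {"trans": [0, 0, -0.04], "jaw": 0.4}]}}

```text
clock: 10.55
position: [0.4496, 0.0495, 0.1893]
ee_rot: [-2.278, -2.163, 0.002]
force: [-0.3, 0.3, -1.9]
width: 0.559
gripper_force: 30.0
```

```bash
python3 -c "
from h import *
go(.493,.299,.19,-.052)"
```

```text
t10.6 [0.4496 0.0495 0.1893] yang -0.051 j7 -0.02 tilt [-0.001 -0.    -1.   ] d=[ 0.2514  0.0305 -0.0009] turn=0.001
```

In the tool's units: 0.036 m / 0.5 = 0.072, 0.03 m / 0.5 = 0.06.

Request:
{"op": "inch_along", "data": {"steps": [{"trans": [0.06, 0.008, 0], "jaw": 0.4}, {"trans": [0.072, 0.008, 0], "jaw": 0.4}, {"trans": [0.072, 0.01, 0], "jaw": 0.4}, {"trans": [0.072, 0.01, 0], "jaw": 0.4}, {"trans": [0.072, 0.008, 0], "jaw": 0.4}, {"trans": [0.072, 0.008, 0], "jaw": 0.4}, {"trans": [0.052, 0.006, 0], "jaw": 0.4}, {"trans": [0.0308, 0.003, 0], "jaw": 0.4}, {"jaw": 0.4}, {"jaw": 0.4}]}}

```text
clock: 11.55
position: [0.4933, 0.2979, 0.1882]
ee_rot: [2.278, 2.163, -0.002]
force: [-0.6, -1.0, -3.0]
width: 0.562
gripper_force: 30.0
```

```bash
python3 - <<'E'
from h import *
go(.493,.299,.119,-.052)
shot("wrist","w4.png")
E
```

```text
t11.6 [0.4933 0.2979 0.1882] yang -0.052 j7 -0.41 tilt [-0.001 -0.001 -1.   ] d=[ 0.0012 -0.0003  0.0692] turn=0.000
```

View pics/w4.png

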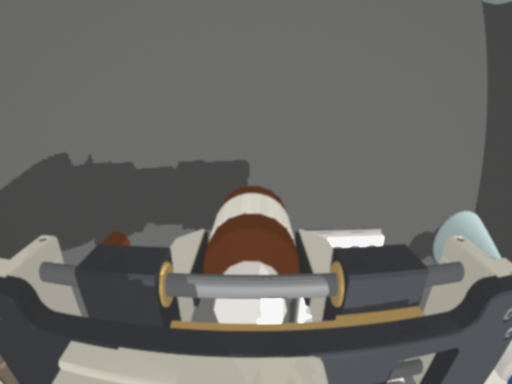

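The bottle hangs upright at (255,250), clear of the plate end at (345,238) and the vial at (115,240). Lowering now.

In the tool's units: 0.02 m / 0.5 = 0.04, 0.016 m / 0.5 = 0.032.

Request:
{"op": "inch_along", "data": {"steps": [{"trans": [0.003, 0, 0.04], "jaw": 0.4}, {"trans": [0, 0, 0.04], "jaw": 0.4}, {"trans": [0, 0, 0.032], "jaw": 0.4}, {"trans": [0, 0, 0.014], "jaw": 0.4}, {"trans": [0, 0, 0.008], "jaw": 0.4}, {"trans": [0, 0, 0.004], "jaw": 0.4}, {"jaw": 0.4}, {"jaw": 0.4}, {"jaw": 0.4}]}}

```text
clock: 12.5
position: [0.4938, 0.3009, 0.1198]
ee_rot: [2.277, 2.164, 0.002]
force: [-0.3, -0.5, -2.8]
width: 0.555
gripper_force: 30.0
```

Request:
{"op": "inch_along", "data": {"steps": [{"trans": [0, 0, 0.002], "jaw": 0.4}, {"jaw": 0.6}, {"jaw": 0.7}, {"jaw": 0.8}, {"jaw": 0.8}, {"trans": [0, 0, -0.02], "jaw": 0.8}, {"trans": [0, 0, -0.06], "jaw": 0.8}, {"trans": [0, 0, -0.06], "jaw": 0.8}, {"trans": [0, 0, -0.06], "jaw": 1}]}}

```text
clock: 13.4
position: [0.4935, 0.3005, 0.22]
ee_rot: [2.278, 2.164, -0.0]
force: [0.7, 0.7, 0.2]
width: 0.844
gripper_force: 0.0
```

```bash
python3 -c "
from h import *
go(.682,-.018,.19,-.18)"
```

```text
t13.4 [0.4935 0.3005 0.22  ] yang -0.051 j7 -0.43 tilt [ 0. -0. -1.] d=[-0.3084  0.2046  0.03  ] turn=0.129
```

In the tool's units: -0.036 m / 0.5 = -0.072, 0.02 m / 0.5 = 0.04, 0.129 rad / 2 = 0.0645.

Request:
{"op": "inch_along", "data": {"steps": [{"trans": [-0.068, 0.046, 0], "jaw": 1}, {"trans": [-0.068, 0.046, 0], "jaw": 1}, {"trans": [-0.068, 0.046, 0], "jaw": 1}, {"trans": [-0.068, 0.046, 0], "jaw": 1}, {"trans": [-0.068, 0.046, 0], "jaw": 1}, {"trans": [-0.068, 0.046, 0], "jaw": 1}, {"trans": [-0.068, 0.046, 0], "jaw": 1}, {"trans": [-0.068, 0.044, 0], "jaw": 1}, {"trans": [-0.072, 0.044, 0], "jaw": 1}, {"trans": [0, 0, 0.04], "yaw": 0.0645, "jaw": 1}]}}

```text
clock: 14.4
position: [0.6855, -0.0264, 0.2019]
ee_rot: [2.415, 1.996, 0.004]
force: [1.6, -0.8, -0.5]
width: 1.001
gripper_force: 0.0
```

Request:
{"op": "inch_along", "data": {"steps": [{"trans": [0, 0, 0.06], "jaw": 1}, {"jaw": 1}, {"jaw": 1}]}}

```text
clock: 14.7
position: [0.6824, -0.0171, 0.1688]
ee_rot: [-2.411, -2.013, 0.001]
force: [0.1, -0.6, 0.4]
width: 1.001
gripper_force: 0.0
```

```bash
python3 - <<'E'
from h import *
go(.682,-.018,.082,-.18)
s=readout.observe(); p=shot("wrist","w5.png")
b=spotter.boxes_of(p,"jar")[:1]; print(b, s["position"]+Ro.from_rotvec(s["ee_rot"]).as_matrix()@(np.array(p["mount"])@np.r_[b[0]["centre"],1])[:3] if b else 0)
np.set_printoptions(precision=4,suppress=True)
for n in("scene","top"):
    p=shot(n)
    for k,g in dict(trough=(.487,.188,-.05),plate=(.582,.183,-.05),bottle=(.493,.3,0)).items(): print(n,k,*fit(p,k,np.array(g)))
E
```

```text
t14.7 [ 0.6824 -0.0171  0.1688] yang -0.179 j7 0.08 tilt [-0.001 -0.    -1.   ] d=[-0.001  -0.0001  0.0868] turn=0.001
[] 0
scene trough [ 0.4316  0.2398 -0.5271] 2.4369266033172607
scene plate [ 0.5909  0.0938 -0.1614] 2.160750150680542
scene bottle [ 0.4667  0.3216 -0.063 ] 3.325866937637329
top trough [0.4422 0.227  0.6823] 4.068055152893066
top plate [0.5931 0.1938 1.0053] 1.5979838371276855
top bottle [0.4684 0.2806 0.1534] 1.945287823677063
```

View pics/w5.png

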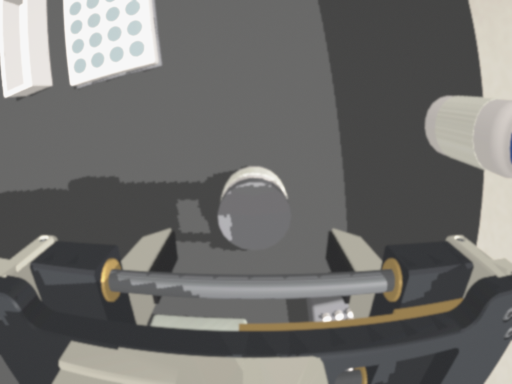

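The jar lid is centred at (255,214), between the fingers. A corner of the tip box shows at about (315,300), so I'll check its clearance.

```bash
python3 - <<'E'
from h import *
s=readout.observe(); p=shot("wrist")
print(wp(p,s,255,214,.055),wp(p,s,310,300,.05))
E
```

```text
[ 0.68641782 -0.01749115  0.055     ] [ 0.72067014 -0.11176134  0.05      ]
```

In the tool's units: 0.025 m / 0.5 = 0.05, 0.003 m / 0.5 = 0.006.

Request:
{"op": "inch_along", "data": {"steps": [{"trans": [-0.002, 0.006, 0.05], "jaw": 1}, {"trans": [0, 0, 0.05], "jaw": 1}, {"trans": [0, 0, 0.04], "jaw": 1}, {"trans": [0, 0, 0.024], "jaw": 1}, {"trans": [0, 0, 0.008], "jaw": 1}, {"jaw": 1}, {"jaw": 0.4}, {"jaw": 0.4}, {"jaw": 0.4}, {"jaw": 0.4}], "squeeze": 30}}

```text
clock: 15.95
position: [0.6855, -0.0188, 0.0827]
ee_rot: [2.412, 2.013, 0.001]
force: [0.3, 1.1, -0.4]
width: 0.704
gripper_force: 0.0
```

Request:
{"op": "inch_along", "data": {"steps": [{"jaw": 0.4}, {"jaw": 0.4}, {"trans": [0, 0, -0.02], "jaw": 0.4}, {"trans": [0, 0, -0.06], "jaw": 0.4}, {"trans": [0, 0, -0.06], "jaw": 0.4}, {"trans": [0, 0, -0.06], "jaw": 0.4}, {"trans": [0, 0, -0.06], "jaw": 0.4}, {"jaw": 0.4}]}}

```text
clock: 16.75
position: [0.6874, -0.0195, 0.2175]
ee_rot: [2.409, 2.009, 0.009]
force: [-0.4, -0.5, -0.9]
width: 0.608
gripper_force: 30.0
```

```bash
python3 -c "
from h import *
go(.563,-.315,.21,-.18)"
```

```text
t16.8 [ 0.6874 -0.0195  0.2175] yang -0.180 j7 0.07 tilt [ 0.007 -0.    -1.   ] d=[-0.313  -0.0694  0.0066] turn=-0.000
```

In the tool's units: -0.039 m / 0.5 = -0.078, -0.03 m / 0.5 = -0.06.

Request:
{"op": "inch_along", "data": {"steps": [{"trans": [-0.06, -0.014, 0], "jaw": 0.4}, {"trans": [-0.078, -0.018, 0], "jaw": 0.4}, {"trans": [-0.078, -0.018, 0], "jaw": 0.4}, {"trans": [-0.078, -0.018, 0], "jaw": 0.4}, {"trans": [-0.078, -0.018, 0], "jaw": 0.4}, {"trans": [-0.078, -0.018, 0], "jaw": 0.4}, {"trans": [-0.078, -0.016, 0], "jaw": 0.4}, {"trans": [-0.058, -0.012, 0], "jaw": 0.4}, {"trans": [-0.04, -0.008, 0], "jaw": 0.4}, {"jaw": 0.4}]}}

```text
clock: 17.75
position: [0.5577, -0.3183, 0.2122]
ee_rot: [2.418, 2.005, -0.004]
force: [-1.1, -0.7, -1.2]
width: 0.607
gripper_force: 30.0
```

Request:
{"op": "inch_along", "data": {"steps": [{"jaw": 0.4}, {"jaw": 0.4}]}}

```text
clock: 17.95
position: [0.561, -0.3127, 0.2118]
ee_rot: [-2.41, -2.014, -0.001]
force: [0.2, 0.5, -0.6]
width: 0.604
gripper_force: 30.0
```

```bash
python3 - <<'E'
from h import *
go(.563,-.315,.083,-.18)
p=shot("wrist","w6.png")
E
```

```text
t17.9 [ 0.561  -0.3127  0.2118] yang -0.178 j7 0.55 tilt [-0.     0.001 -1.   ] d=[-0.002   0.0024  0.1288] turn=0.002
```

View pics/w6.png

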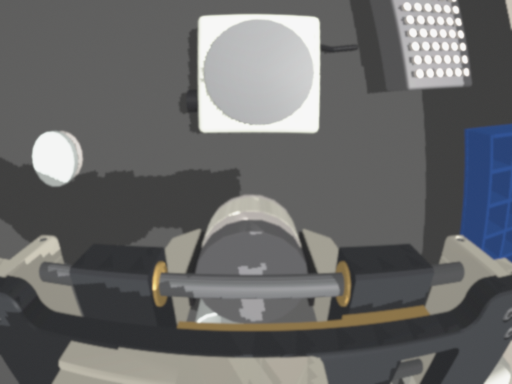

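The stirrer is fully in view: top corners (198,15), (320,15), (198,132) and (320,132), with the disc centred at (258,72). I'll measure it and refine both targets.

```bash
python3 - <<'E'
from h import *
np.set_printoptions(precision=4,suppress=True)
s=readout.observe(); p=shot("wrist"); im=p["image"]
g=im[15:132,199:320].min(2); m=((g>110)&(g<205)).astype(np.uint8)
n,l,st,c=cv2.connectedComponentsWithStats(m); i=1+np.argmax(st[1:,4]); print(st[i],c[i]+[199,15])
pts=np.argwhere(l==i)[:,::-1]+[199,15]; h=cv2.convexHull(pts.astype(np.int32))[:,0]
W=np.array([wp(p,s,*q,.045)[:2] for q in h]); print("disc",cv2.minEnclosingCircle(W.astype(np.float32)))
c=np.array([wp(p,s,*q,.045) for q in((197.5,15),(320,15.5),(198.5,132.5),(320,132.5))]);print(c,c.mean(0))
print([np.arctan2(*(c[b]-c[a])[1::-1]) for a,b in((0,1),(2,3))],[np.arctan2(*(c[b]-c[a])[1::-1])-np.pi/2 for a,b in((2,0),(3,1))])
E
```

```text
[   1    5  108  105 8708] [255.487   72.2134]
disc ((0.5841743350028992, -0.20526522397994995), 0.048465583473443985)
[[ 0.5439 -0.1445  0.045 ]
 [ 0.649  -0.1626  0.045 ]
 [ 0.5253 -0.249   0.045 ]
 [ 0.6312 -0.2675  0.045 ]] [ 0.5873 -0.2059  0.045 ]
[np.float64(-0.17093219654167024), np.float64(-0.17325463071817898)] [np.float64(-0.1754160522741759), np.float64(-0.16833408296132824)]
```

In the tool's units: 0.03 m / 0.5 = 0.06, 0.02 m / 0.5 = 0.04.

Request:
{"op": "inch_along", "data": {"steps": [{"trans": [-0.006, 0.01, 0.06], "jaw": 0.4}, {"trans": [0, 0, 0.06], "jaw": 0.4}, {"trans": [0, 0, 0.06], "jaw": 0.4}, {"trans": [0, 0, 0.04], "jaw": 0.4}, {"trans": [0, 0, 0.018], "jaw": 0.4}, {"trans": [0, 0, 0.01], "jaw": 0.4}, {"trans": [0, 0, 0.006], "jaw": 0.4}, {"jaw": 0.4}, {"jaw": 0.4}]}}

```text
clock: 18.95
position: [0.5653, -0.3183, 0.0862]
ee_rot: [2.411, 2.012, 0.001]
force: [0.6, -0.2, -2.0]
width: 0.602
gripper_force: 30.0
```

Request:
{"op": "inch_along", "data": {"steps": [{"trans": [0, 0, 0.003], "jaw": 0.4}, {"jaw": 0.4}, {"jaw": 0.65}, {"jaw": 0.75}, {"jaw": 0.85}, {"jaw": 0.85}, {"trans": [0, 0, -0.02], "jaw": 0.85}, {"trans": [0, 0, -0.06], "jaw": 0.85}, {"trans": [0, 0, -0.06], "jaw": 1}, {"trans": [0, 0, -0.06], "jaw": 1}]}}

```text
clock: 19.95
position: [0.5646, -0.3182, 0.1855]
ee_rot: [2.412, 2.012, -0.0]
force: [0.9, -0.1, 0.1]
width: 0.968
gripper_force: 0.0
```

```bash
python3 -c "
from h import *
go(.5045,-.4445,.18,-.18)"
```

```text
t19.9 [ 0.5646 -0.3182  0.1855] yang -0.180 j7 0.57 tilt [ 0. -0. -1.] d=[-0.135  -0.0365  0.0056] turn=-0.000
```

In the tool's units: -0.034 m / 0.5 = -0.068, -0.033 m / 0.5 = -0.066.

Request:
{"op": "inch_along", "data": {"steps": [{"trans": [-0.068, -0.018, 0], "jaw": 1}, {"trans": [-0.068, -0.018, 0], "jaw": 1}, {"trans": [-0.068, -0.018, 0], "jaw": 1}, {"trans": [-0.066, -0.019, 0], "jaw": 1}, {"jaw": 1}, {"jaw": 1}]}}

```text
clock: 20.55
position: [0.5039, -0.4454, 0.1844]
ee_rot: [2.414, 2.009, -0.0]
force: [0.8, 0.5, 0.9]
width: 0.997
gripper_force: 0.0
```

```bash
python3 - <<'E'
from h import *
go(.5045,-.4445,.102,-.18)
p=shot("wrist","w7.png")
E
```

```text
t20.6 [ 0.5039 -0.4454  0.1844] yang -0.183 j7 0.77 tilt [ 0. -0. -1.] d=[0.0011 0.0004 0.0824] turn=-0.003
```

View pics/w7.png

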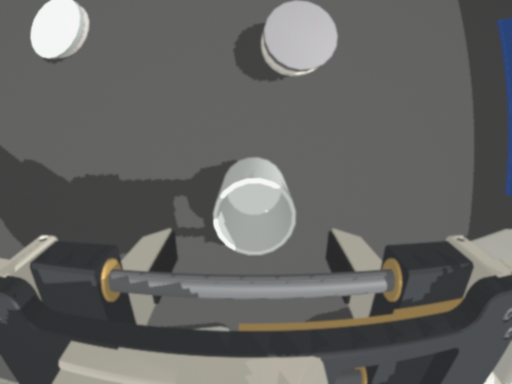

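The beaker rim is centred at (254,216), between the fingers. The jar lid is at (300,37), standing upright.

In the tool's units: 0.025 m / 0.5 = 0.05, 0.02 m / 0.5 = 0.04.

```bash
python3 - <<'E'
from h import *
s=readout.observe(); p=shot("wrist")
print("beaker",wp(p,s,254.5,214,.08),"jar",wp(p,s,300,37,.055))
E
```

```text
beaker [ 0.50808594 -0.44006485  0.08      ] jar [ 0.56401857 -0.31981805  0.055     ]
```

Request:
{"op": "inch_along", "data": {"steps": [{"trans": [0, 0.004, 0.05], "jaw": 1}, {"trans": [0, 0, 0.05], "jaw": 1}, {"trans": [0, 0, 0.04], "jaw": 1}, {"trans": [0, 0, 0.024], "jaw": 1}, {"jaw": 1}, {"jaw": 0.5}, {"jaw": 0.5}, {"jaw": 0.5}, {"jaw": 0.5}, {"jaw": 0.5}], "squeeze": 15}}

```text
clock: 21.65
position: [0.5068, -0.4449, 0.1023]
ee_rot: [2.412, 2.012, 0.0]
force: [0.3, 1.0, 3.5]
width: 0.659
gripper_force: 15.0
```

Request:
{"op": "inch_along", "data": {"steps": [{"jaw": 0.5}, {"jaw": 0.5}, {"jaw": 0.5}]}}

```text
clock: 21.95
position: [0.5068, -0.4449, 0.1023]
ee_rot: [2.412, 2.012, 0.001]
force: [-0.8, 0.5, 5.6]
width: 0.661
gripper_force: 15.0
```

Request:
{"op": "inch_along", "data": {"steps": [{"trans": [0, 0, -0.02], "jaw": 0.5}, {"trans": [0, 0, -0.06], "jaw": 0.5}, {"trans": [0, 0, -0.06], "jaw": 0.5}, {"trans": [0, 0, -0.06], "jaw": 0.5}, {"trans": [0, 0, -0.06], "jaw": 0.5}, {"jaw": 0.5}]}}

```text
clock: 22.55
position: [0.5077, -0.4465, 0.2367]
ee_rot: [2.407, 2.008, 0.002]
force: [0.8, -0.4, -1.9]
width: 0.656
gripper_force: 15.0
```

```bash
python3 -c "
from h import *
go(.585,-.205,.235,-.18)"
```

```text
t22.6 [ 0.5077 -0.4465  0.2367] yang -0.180 j7 0.75 tilt [ 0.005 -0.005 -1.   ] d=[0.2514 0.0327 0.001 ] turn=-0.000
```

In the tool's units: 0.036 m / 0.5 = 0.072, 0.004 m / 0.5 = 0.008.

Request:
{"op": "inch_along", "data": {"steps": [{"trans": [0.06, 0.008, 0], "jaw": 0.5}, {"trans": [0.072, 0.008, 0], "jaw": 0.5}, {"trans": [0.072, 0.01, 0], "jaw": 0.5}, {"trans": [0.072, 0.01, 0], "jaw": 0.5}, {"trans": [0.072, 0.01, 0], "jaw": 0.5}, {"trans": [0.072, 0.01, 0], "jaw": 0.5}, {"trans": [0.05, 0.006, 0], "jaw": 0.5}, {"trans": [0.026, 0.004, 0], "jaw": 0.5}, {"jaw": 0.5}, {"jaw": 0.5}]}}

```text
clock: 23.55
position: [0.5829, -0.2081, 0.2316]
ee_rot: [2.413, 2.011, -0.002]
force: [-0.1, -0.4, -0.5]
width: 0.654
gripper_force: 15.0
```

```bash
python3 - <<'E'
from h import *
np.set_printoptions(precision=4,suppress=True)
go(.585,-.2075,.148,-.18)
for n in("scene","top"):
    p=shot(n,n+"2.png"); r=spotter.boxes_of(p,"beaker")[:1]; print(n,[w(p,b["centre"]) for b in r])
E
```

```text
t23.6 [ 0.5829 -0.2081  0.2316] yang -0.181 j7 0.36 tilt [-0.001 -0.001 -1.   ] d=[0.0011 0.002  0.0836] turn=-0.001
scene [array([ 0.5569, -0.1994,  0.1551])]
top []
```

View pics/scene2.png

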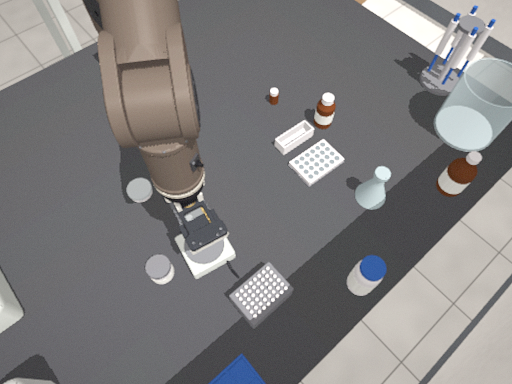

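The trough at (294,137) and bottle at (325,112) stand in place in front of the plate, the jar at (160,268) is right of the stirrer, and nothing else has moved. Lowering the beaker.

In the tool's units: 0.02 m / 0.5 = 0.04, 0.012 m / 0.5 = 0.024.

Request:
{"op": "inch_along", "data": {"steps": [{"trans": [0.002, 0.004, 0.04], "jaw": 0.5}, {"trans": [0, 0, 0.04], "jaw": 0.5}, {"trans": [0, 0, 0.04], "jaw": 0.5}, {"trans": [0, 0, 0.024], "jaw": 0.5}, {"trans": [0, 0, 0.012], "jaw": 0.5}, {"trans": [0, 0, 0.006], "jaw": 0.5}, {"jaw": 0.5}, {"jaw": 0.5}, {"trans": [0, 0, 0.003], "jaw": 0.5}, {"jaw": 0.5}]}}

```text
clock: 24.75
position: [0.5858, -0.206, 0.1495]
ee_rot: [2.412, 2.013, 0.001]
force: [0.3, 0.6, -1.0]
width: 0.657
gripper_force: 15.0
```

```bash
python3 -c "
from h import *
go(.585,-.2075,.1475,-.18)"
```

```text
t24.8 [ 0.5858 -0.206   0.1495] yang -0.180 j7 0.41 tilt [ 0.001  0.    -1.   ] d=[-0.0017 -0.0005  0.002 ] turn=0.000
```

Release, rise and clear out to look.

In the tool's units: -0.03 m / 0.5 = -0.06, -0.01 m / 0.5 = -0.02.

Request:
{"op": "inch_along", "data": {"steps": [{"trans": [-0.003, 0, 0.004], "jaw": 0.5}, {"jaw": 0.5}, {"jaw": 0.7}, {"jaw": 0.85}, {"jaw": 0.95}, {"jaw": 1}, {"trans": [0, 0, -0.02], "jaw": 1}, {"trans": [0, 0, -0.06], "jaw": 1}, {"trans": [0, 0, -0.06], "jaw": 1}, {"trans": [0, 0, -0.06], "jaw": 1}]}}

```text
clock: 25.75
position: [0.5853, -0.2077, 0.249]
ee_rot: [2.412, 2.012, -0.0]
force: [0.1, 0.6, 0.2]
width: 1.0
gripper_force: 0.0
```

Request:
{"op": "inch_along", "data": {"steps": [{"trans": [0, 0, -0.06], "jaw": 1}, {"trans": [-0.08, -0.02, 0], "jaw": 1}, {"trans": [-0.08, -0.02, 0], "jaw": 1}, {"trans": [-0.08, -0.02, 0], "jaw": 1}, {"trans": [-0.08, -0.02, 0], "jaw": 1}, {"trans": [-0.08, -0.02, 0], "jaw": 1}, {"trans": [-0.08, -0.02, 0], "jaw": 1}, {"trans": [-0.08, -0.02, 0], "jaw": 1}, {"jaw": 1}, {"jaw": 1}]}}

```text
clock: 26.75
position: [0.4654, -0.4715, 0.2778]
ee_rot: [2.415, 2.009, -0.0]
force: [0.5, 0.9, -0.3]
width: 1.0
gripper_force: 0.0
```

```bash
python3 - <<'E'
from h import *
np.set_printoptions(precision=4,suppress=True)
go(0,0,0,0)
for n in("scene","top"):
    p=shot(n,n+"3.png")
    for k,g,z in(("trough",(.487,.188,-.05),0),("plate",(.582,.183,-.05),0),("bottle",(.493,.3,0),0),("jar",(.564,-.318,0),0),("beaker",(.585,-.205,0),.045),("vial",(.337,.243,0),0),("dish",(.342,-.238,0),0)): print(n,k,*fit(p,k,np.array(g),z))
p=shot("wrist","w8.png")
a,b=[cv2.imread("pics/"+n) for n in("top3.png","w8.png")]
cv2.imwrite("pics/c.png",np.hstack([cv2.resize(a[100:300,60:460],(800,400))]))
E
```

```text
t26.8 [ 0.4654 -0.4715  0.2778] yang -0.183 j7 0.81 tilt [ 0. -0. -1.] d=[ 0.3792 -0.5434  0.2775] turn=-0.183
scene trough [ 0.4868  0.1906 -0.1046] 1.5906848907470703
scene plate [ 0.5848  0.1834 -0.048 ] 0.9183568954467773
scene bottle [ 0.4932  0.3002 -0.091 ] 0.7353289127349854
scene jar [ 0.5646 -0.3172  0.2207] 0.1644294559955597
scene beaker [ 0.6095 -0.2133 -0.156 ] 1.4607282876968384
scene vial [ 0.3378  0.2442 -0.0581] 0.22828327119350433
scene dish [ 0.3422 -0.2366 -0.0999] 0.060772281140089035
top trough [ 0.4858  0.19   -0.0315] 2.1503162384033203
top plate [ 0.5791  0.1826 -0.0642] 0.6997951865196228
top bottle [0.4911 0.2992 0.2402] 0.4701582193374634
top jar [ 0.5621 -0.3177  0.2008] 0.6735972166061401
top beaker [ 0.584  -0.2081  0.2443] 1.4309974908828735
top vial [ 0.3359  0.2425 -0.1056] 0.5252288579940796
top dish [ 0.3412 -0.2389 -0.0515] 0.441364586353302
```

View pics/c.png

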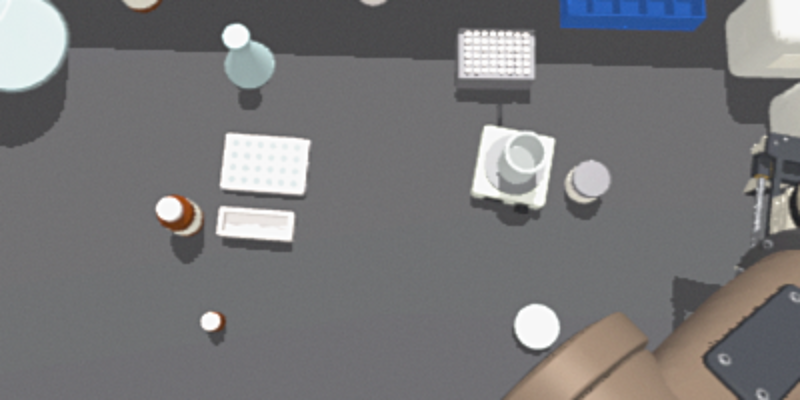

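View pics/w8.png

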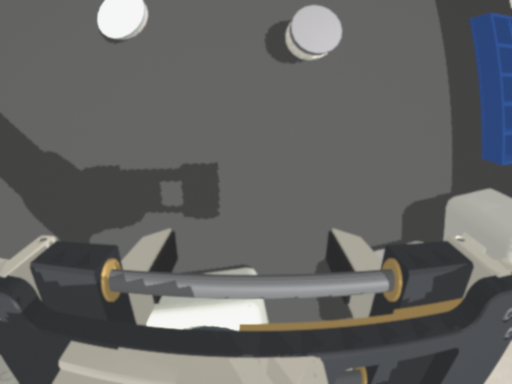

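The crop shows everything upright and in line. The wrist view shows the gripper clear of everything. I'll verify the beaker centre from its rim in the crop at (524,154).

```bash
python3 - <<'E'
from h import *
for n in("top","scene"):
    p=shot(n,n+"4.png")
    if n=="top": print(plane(p,60+524/2,100+154/2,.125))
    print(proj(p,np.array([[.585,-.206,.125]])), [w(p,b["centre"]) for b in spotter.boxes_of(p,"beaker")[:1]])
    im=p["image"].copy()
    for z,c in((.125,(0,0,255)),(.045,(0,255,0))):
        t=np.linspace(0,6.3,60); r=.03 
        u=proj(p,np.c_[.585+r*np.cos(t),-.206+r*np.sin(t),0*t+z]); im=cv2.resize(im,None,fx=4,fy=4) if im.shape[0]==384 else im
        cv2.polylines(im,[((u+.5)*4).astype(np.int32)],True,c,1)
    x,y=(u.mean(0)*4).astype(int); cv2.imwrite("pics/ov_"+n+".png",im[y-200:y+200,x-200:x+200])
cv2.imwrite("pics/ov.png",np.hstack([cv2.imread("pics/ov_top.png"),cv2.imread("pics/ov_scene.png")]))
E
```

```text
[ 0.5776776  -0.20411533  0.125     ]
[[322.62835949 174.50943551]] [array([ 0.58945783, -0.20828631,  0.08455698])]
[[197.90615021 230.33161236]] [array([ 0.58020833, -0.20977704,  0.08898764])]
```

View pics/ov.png

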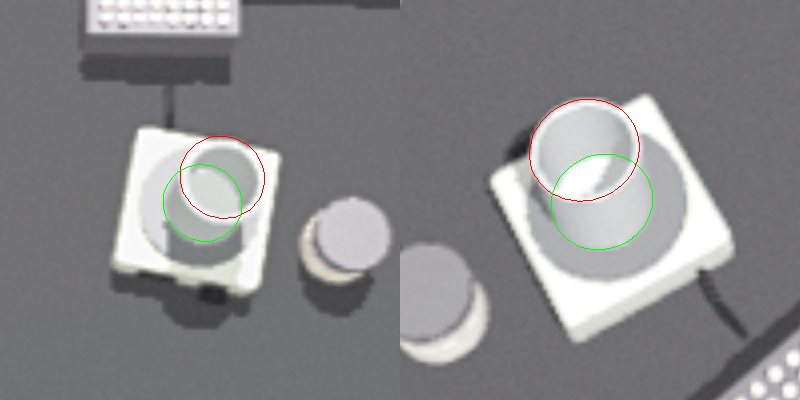

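The overlays for a beaker at (0.585, -0.206) match within about 4 mm in both views: rims at crop positions (222,178) and (585,150), with the disc concentric with the base. Handing in.

```bash
python3 -c "
from h import *
print(workorder.sign_off())"
```

```text
the job is handed in; nothing more can be done
None
```

The job is handed in at about 27 s on the robot's clock; by my final camera measurements the trough, bottle, beaker and jar are all upright and within tolerance, the vial and petri dish did not move, and the flask and tip box, checked only by eye, look undisturbed, but sign-off returned no verdict.

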